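# Pin the hitch bar with the linch pin and snap its ring over

### The job

Take the linch pin out of the wooden block, feel for the hole in the hitch bar and push the pin down through it until its head sits fully home on the bar, ring side towards the bar's free end. Then flip the sprung ring down over the end of the bar until it snaps shut round the bar under the pin's tip, and let go. Feel your way gently, never pushing the pin or the bar with more than about 25 newtons, and leave the other things where they lie.

Things in the scene. Friction and masses are not known exactly. Their poses are not given: they have to be found in the camera images.
- hitch: Fixed hitch stub: grey upright plate (100 mm tall) on a dark base plate (10 mm thick, 78 mm wide, hitch x = 20 to 125 mm). A level square steel bar, 24 mm wide (y), 20 mm tall, sticks out along the hitch's own -x. Origin on the bench straight below point hole_nominal; z up; x runs from the bar's free end to the upright. The bench below the bar's free end is clear.
- hole_nominal (a point): Nominal place of the hole, on the bar's flat top face, 75 mm above the bench. The true hole lies on the bar's centre line (hitch y = 0), but anywhere from 12 mm nearer the free end to 12 mm nearer the bush; this is NOT measured: feel for it (light presses along the bar, from the bush side, so as not to miss the bar's end) or look. A set-back bar may end 2 mm before this point. Axes as the hitch.
- bush_face (a point): Middle of the bush's front face, 48 mm from hole_nominal along hitch +x. Bush 42 mm wide, 8 mm higher than the bar, rubber-mounted: bush and bar give downwards about 1 mm per 4 N, 5 mm at most, and spring back. The bar's hole: round, vertical, through, 11.5 mm wide, 1 mm chamfer, 14 mm from the bar's free end. Endwise the bar is stuck (over 60 N).
- stand: Fixed wooden storage block, 62 x 62 x 40 mm, origin at the centre of its underside, with a vertical 11.5 mm square through hole at its centre in which the linch pin stands at the start, its shoulder on the block's top.
- pin_head (a point): Grip point of the steel linch pin (about 120 g, standing upright): centre of its head, 22 mm above the shoulder. Head: block 20 mm (x) by 14 mm (y), flat y faces from 0 to 34 mm above the shoulder. Grip it across y on the upper part, clear of the ring's pivots (7.5 mm above the shoulder, out to 12 mm either side in y). Axes: z up, y along the ring's hinge; the open ring points along -x.
- pin_shoulder (a point): Centre of the underside of the head, which comes to rest on the bar. Below it the 10 mm round shank runs 34 mm down; its last 1.5 mm taper to 8.4 mm. Same axes as pin_head.
- ring_end (a point): Middle of the far end of the ring, on the wire's centre: 47 mm from the hinge axis, which lies 7.5 mm above the shoulder. The ring is a loop of 5 mm steel wire, 52 mm wide over all.
- ring (a joint): Angle of the ring on its hinge in the pin's head: 0 = open, sticking out level to the pin's -x; 1.57 = shut, hanging straight down round the bar with its end below the pin's tip. Over-centre spring: at the start it holds the ring open; pressing the ring's end down takes about 3 N at first, less further down; past 0.6 rad the ring snaps shut on its own.
- oil_bottle: Upright oil bottle, 43 mm wide, 143 mm tall, bystander; origin at the underside's centre.
- spanner_13: Spanner 158 mm long, lying near the front edge between the work things, bystander; origin at the underside's centre.
- bolt_m8: Bolt with nut, 46 mm long, lying, bystander; origin at the underside's centre.

How it is judged:
By the outcome, as a careful person would: the job done as asked, in the order asked, and still so for the second after the job is handed in, with the robot touching nothing.
It also fails if it takes over 64 s, if anything falls off the work surface, if the arm or the gripper's body presses on something with over 40 N, if the wrist force passes 120 N, or if a joint passes its speed limit or range.

### The arm

A 6-joint arm with a two-finger parallel gripper is mounted at the origin on a cart in front of the work surface, level with it; the furniture and walls round the work are solid. World frame = base frame: x ahead of the robot, y to its left, z up, the work surface at z = 0. Lengths are in m, angles in rad, forces in N, time in s.
With the tool pointing down it reaches from about 0.35 to 0.85 m from the base axis. Payload 8.1 kg.
Tool frame: the origin (TCP) lies at the very end of the fingers, on their centre line; the grasp point (between the pads) lies 19 mm behind it; z points along the fingers, y is the direction in which the jaws open and shut (so a half turn about z gives the same grasp; the last joint's range is limited). The gripper opens to 93 mm and grips with 3 to 60 N. Pads are 15 mm wide; open, the fingers measure 128 mm over their backs; the gripper's body (75 mm by 188 mm) begins 65 mm behind the grasp point.
Start: joints at [-1.309, 0.13, 1.488, -0, 1.523, -0.085], TCP at [0.204, -0.564, 0.195] pointing down, gripper open.
Joint ranges: [-2.96, 2.96], [-0.89, 2.26], [0.02, 2.5], [-1.34, 4.48], [0, 2.73], [-2.66, 2.66]. Speed limits (rad/s): [2.39, 2.39, 2.79, 3.14, 3.14, 3.14].

### API

Orientations are given as a rotation vector (axis times angle).
In Python, from plant import * gives the robot as it stands.
- The arm moves only by the tool apply_moves, never from a script. Its argument "commands" is one flat list of numbers, 7 for each row, row after row: the shift along the world's x, y, z in cm, then the turn, a rotation vector about the world's x, y, z in rad, then the finger opening in cm, from 0 to 9.3. A call has 1 to 8 rows; each row shifts and turns the pose as measured when the row begins; what a row does not reach is not made up. A row lasts 1/8 s, in which the tool goes at most 62.5 mm and 10.7 degrees, less where a joint would pass 70% of its speed; a pose out of reach is approached as far as the arm can. A call with a gripper value outside its range is refused whole. The fingers move at their own pace and stop on an object; "squeeze" is the grip in N (left out, the last holds). Time passes only in rows, so rows that do not move let the fingers close. It gives the time, the measured TCP pose, the force and the opening at its end, in the units of the state.
- read_state(): the state, without advancing time (a new reading comes with each control period).
- read_camera(name): name is "scene" or "side" or "wrist"; returns (picture, depth): 480x640x3 uint8, blue, green, red; 480x640 float32, m along the optical axis (not along the pixel's ray), 0 where there is no reading.
- camera_model(name): a dict with "intrinsics" (3x3 intrinsics, pixels), "R" (3x3) and "t" (3): a world point X has camera coordinates R X + t. Camera axes: x right, y down, z forward; pixel columns grow to the right and rows downward; lengths in m; the calibration is good to about 2 mm. A picture is of the moment at which its call begins: read the wrist's pose just before it. camera_model takes no time and is no camera call; for the wrist camera it gives the pose at the moment of the call.
- close_job(): hands the job in, once; it reports no verdict.
Trained networks look in the newest picture that a camera, given by its name, has taken for a name from the list of things; names that differ only in an ending like _2 or _b are one class to them, and where a whole thing is asked for, a point or a joint stands for the part that bears it (a point fixed in the world has none). Each returns a list of dicts, best first, with "conf" (0 to 1); they miss things now and then, are a little off and sometimes report something else, mostly with a low value. They report only what shows in the picture. A call takes as long as a camera call.
- find_in(query, camera): "point" ([x, y, z] in m, in the coordinates of the camera as it stood for that picture, good to about 4 mm: the middle of the surface that is visible of it).
- cut_out(query, camera): "mask" (480x640 bool, what is visible of it).
- spot_point(query, camera): "point" ([x, y, z] in m, in the coordinates of the camera as it stood for that picture, good to about 4 mm: a listed point, or the origin of a listed thing).
The state is a dict: "t": time; "q": joint angles; "dq": joint speeds; "joint_torque": joint torques, N m; "tool_pos": TCP position; "orientation": TCP orientation; "force": force on the tool from outside, world axes, zero at the start; "wrist_torque": the same for the moment, N m; "opening": finger opening in m.
Only numpy, scipy, OpenCV 4.12 (cv2) and the standard library are available. Lean on these libraries where they do the work, as an engineer would, in place of code of your own. Each camera call takes 0.05 s, during which the arm holds its last target. There are 200 camera calls.

## Working session

There is one attempt and no reset: what is moved stays moved. The work goes in short steps, Python scripts to look and compute and a tool call to move; the robot and the scene stay as the last step left them, time stands still between calls to the robot, and variables do not carry over. Pictures are saved under pics/ and viewed, about 8 in all and at most 12, crops included, and the job is handed in when it is done.

Besides the shell and the picture viewer there is one more tool, called after ">>>" by a JSON object that holds its "api" and its "payload". apply_moves: Moves the arm, as the interface text tells. Its arguments: {"type":"object","properties":{"commands":{"type":"array"},"squeeze":{"type":"number"}},"required":["commands"]}

```bash
mkdir -p pics; ls; cat > h.py <<'E'
from plant import *
import numpy as np, cv2
from scipy.spatial.transform import Rotation as Ro
def w(name,p,m=None):
    m=m or camera_model(name); return np.array(m["R"]).T@(np.array(p)-np.array(m["t"]))
def cloud(name,d,m=None):
    m=m or camera_model(name);K=np.array(m["intrinsics"])
    v,u=np.mgrid[0:480,0:640]
    P=np.stack([(u-K[0,2])/K[0,0]*d,(v-K[1,2])/K[1,1]*d,d],-1)
    return (P-np.array(m["t"]))@np.array(m["R"])
E
python3 - <<'E'
from h import *
np.set_printoptions(precision=4,suppress=True)
for c in ["scene","side"]:
    p,d=read_camera(c); cv2.imwrite(f"pics/{c}0.png",p); np.save(f"{c}0.npy",d)
    m=camera_model(c); print(c,np.array(m["R"]).T@-np.array(m["t"]))
    for q in ["hole_nominal","bush_face","hitch","stand","pin_head","pin_shoulder","ring_end","oil_bottle","spanner_13","bolt_m8"]:
        r=spot_point(q,c)
        print(q,[(round(x["conf"],2),w(c,x["point"],m)) for x in r[:2]])
a=cv2.imread("pics/scene0.png");b=cv2.imread("pics/side0.png")
print(read_state())
E
```

```text
pics
scene [0.0194 0.6778 0.6043]
hole_nominal [(0.69, array([0.5647, 0.3605, 0.0788]))]
bush_face [(0.8, array([0.616 , 0.3736, 0.0738])), (0.55, array([0.5661, 0.36  , 0.0015]))]
hitch [(0.75, array([ 0.5681,  0.3584, -0.001 ]))]
stand [(0.91, array([ 0.5772,  0.2056, -0.0037]))]
pin_head [(0.96, array([0.5788, 0.2025, 0.0644]))]
pin_shoulder [(0.86, array([0.5752, 0.2061, 0.0409]))]
ring_end [(0.8, array([0.5307, 0.2056, 0.0488]))]
oil_bottle [(0.74, array([0.6891, 0.3001, 0.0011])), (0.62, array([0.5774, 0.2043, 0.0634]))]
spanner_13 [(0.65, array([0.4083, 0.2798, 0.0028]))]
bolt_m8 [(0.6, array([0.4444, 0.0777, 0.0005]))]
side [ 0.4747 -0.3861  0.6121]
hole_nominal [(0.73, array([0.5655, 0.3628, 0.0733]))]
bush_face [(0.85, array([0.614 , 0.3752, 0.0755]))]
hitch [(0.6, array([ 0.567 ,  0.3603, -0.0028]))]
stand [(0.91, array([0.5756, 0.2079, 0.0036]))]
pin_head [(0.74, array([0.581 , 0.2084, 0.0634]))]
pin_shoulder [(0.74, array([0.5787, 0.2035, 0.0415])), (0.32, array([0.5816, 0.2101, 0.0654]))]
ring_end [(0.57, array([0.5307, 0.2074, 0.0454]))]
oil_bottle [(0.82, array([ 0.69  ,  0.2989, -0.0027]))]
spanner_13 [(0.66, array([ 0.4157,  0.2788, -0.0025]))]
bolt_m8 [(0.86, array([ 0.4414,  0.0796, -0.0017]))]
{'t': 1.1, 'q': array([-1.3094,  0.1304,  1.4882, -0.    ,  1.523 , -0.0854]), 'dq': array([-0.0013, -0.0007, -0.0005, -0.0001,  0.0003, -0.0005]), 'joint_torque': array([  0.0005, -55.9774, -49.2063,   0.077 ,   0.0228,   0.    ]), 'tool_pos': array([ 0.2039, -0.5643,  0.1952]), 'orientation': array([-3.0945, -0.5419,  0.    ]), 'force': array([0.014 , 0.1791, 0.2635]), 'wrist_torque': array([-0.0195, -0.0301,  0.024 ]), 'opening': 0.09280234692309995}
```

View pics/scene0.png

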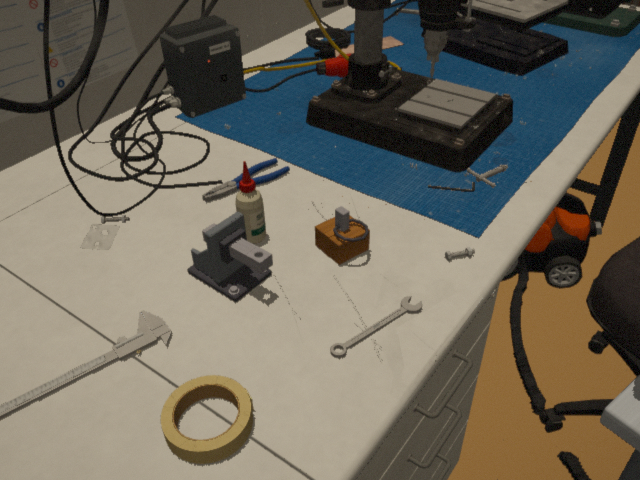

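```bash
python3 - <<'E'
from h import *
np.set_printoptions(precision=4,suppress=True)
for c in ["scene","side"]:
    d=np.load(f"{c}0.npy");P=cloud(c,d);img=cv2.imread(f"pics/{c}0.png")
    X,Y,Z=P[...,0],P[...,1],P[...,2]
    # bar top
    def s(n,m):
        Q=P[m]; 
        if len(Q)<15: print(c,n,len(Q));return
        (cx,cy),wh,a=cv2.minAreaRect(Q[:,:2].astype(np.float32)*1000)
        print(c,n,len(Q),"z",np.median(Q[:,2]),"rect",(cx,cy),wh,a, "x",np.percentile(Q[:,0],[1,99]),"y",np.percentile(Q[:,1],[1,99]))
    s("bar",(d>0)&(abs(Z-.075)<.0035)&(X>.53)&(X<.612)&(abs(Y-.365)<.03))
    s("bush",(d>0)&(abs(Z-.083)<.003)&(X>.60)&(X<.66)&(abs(Y-.37)<.04))
    s("plate",(d>0)&(abs(Z-.1)<.004)&(X>.58)&(X<.75)&(abs(Y-.38)<.07))
    s("base",(d>0)&(abs(Z-.01)<.003)&(X>.56)&(X<.72)&(abs(Y-.38)<.07))
    s("head",(d>0)&(abs(Z-.074)<.003)&(abs(X-.579)<.03)&(abs(Y-.206)<.03))
    s("ring",(d>0)&(abs(Z-.0485)<.006)&(X>.52)&(X<.56)&(abs(Y-.206)<.035))
    s("stand",(d>0)&(abs(Z-.04)<.002)&(abs(X-.577)<.045)&(abs(Y-.206)<.045))
P,_=0,0
img=cv2.imread("pics/side0.png")
m=camera_model("side");K=np.array(m["intrinsics"])
for n,p in dict(hole=[.566,.362,.075],head=[.58,.206,.064]).items():
    q=np.array(m["R"])@p+np.array(m["t"]);print(n,(K@q/q[2])[:2])
E
```

```text
scene bar 527 z 0.07478061661242309 rect (586.0140380859375, 366.80145263671875) (66.07575225830078, 31.233592987060547) 19.99204444885254 x [0.5534 0.6115] y [0.3494 0.3906]
scene bush 297 z 0.08285145601262314 rect (621.3488159179688, 374.03271484375) (22.598527908325195, 67.48014068603516) 4.38211727142334 x [0.6096 0.6328] y [0.3441 0.4073]
scene plate 334 z 0.09928418871035799 rect (645.5863037109375, 352.75823974609375) (32.737030029296875, 119.68354034423828) 32.10303497314453 x [0.6186 0.6715] y [0.3219 0.4074]
scene base 1129 z 0.009879348823308522 rect (628.3971557617188, 368.68310546875) (114.72660827636719, 104.91204833984375) 88.67432403564453 x [0.5804 0.6775] y [0.3156 0.4227]
scene head 86 z 0.07340372467603425 rect (575.4547729492188, 205.9550018310547) (22.697866439819336, 14.11380386352539) 3.609344244003296 x [0.5642 0.5856] y [0.1993 0.2131]
scene ring 165 z 0.04916344839704782 rect (543.07763671875, 208.34344482421875) (57.112632751464844, 32.758140563964844) 89.2584457397461 x [0.5274 0.5592] y [0.1802 0.2315]
scene stand 613 z 0.0397986113472407 rect (575.0853
[... 700 characters left out ...]
5351562, 376.11602783203125) (105.18855285644531, 81.92262268066406) 10.815173149108887 x [0.5819 0.6821] y [0.3299 0.4089]
side head 117 z 0.07471956447611909 rect (576.9002075195312, 205.60531616210938) (20.156782150268555, 15.036213874816895) 1.7365602254867554 x [0.5669 0.587 ] y [0.1985 0.2128]
side ring 212 z 0.050046215865554425 rect (543.8567504882812, 204.89817810058594) (53.876914978027344, 32.115482330322266) 89.78805541992188 x [0.529  0.5598] y [0.1797 0.2309]
side stand 856 z 0.04064433118378577 rect (577.0947265625, 205.7649688720703) (62.500614166259766, 62.251163482666016) 89.21027374267578 x [0.5466 0.6074] y [0.1752 0.2341]
hole [302.5226 192.5214]
head [325.38   263.6881]
```

```bash
python3 - <<'E'
from h import *
for c in ["scene","side"]:
    d=np.load(f"{c}0.npy");P=cloud(c,d);Q=P[(d>0)&(P[...,2]>.12)]
    H,xe,ye=np.histogram2d(Q[:,0],Q[:,1],bins=[np.arange(0,1.2,.1),np.arange(-1,1,.1)])
    print(c)
    for i in range(len(xe)-1):print(round(xe[i],1),{round(ye[j],1):int(H[i,j]) for j in np.nonzero(H[i])[0]})
E
```

```text
scene
0.0 {}
0.1 {}
0.2 {}
0.3 {}
0.4 {}
0.5 {}
0.6 {np.float64(0.2): 41, np.float64(0.3): 28}
0.7 {np.float64(-0.3): 352, np.float64(-0.2): 1672, np.float64(0.4): 387, np.float64(0.5): 1159}
0.8 {np.float64(-0.8): 82, np.float64(-0.7): 467, np.float64(-0.6): 418, np.float64(-0.2): 1407, np.float64(0.3): 76, np.float64(0.4): 811, np.float64(0.5): 207}
0.9 {np.float64(-0.7): 117, np.float64(-0.6): 355, np.float64(-0.2): 433, np.float64(-0.1): 142}
1.0 {np.float64(-0.2): 146}
side
0.0 {}
0.1 {}
0.2 {}
0.3 {}
0.4 {}
0.5 {}
0.6 {np.float64(-0.2): 254, np.float64(0.2): 70, np.float64(0.3): 7}
0.7 {np.float64(-0.3): 266, np.float64(-0.2): 3570, np.float64(0.4): 128, np.float64(0.5): 593}
0.8 {np.float64(0.3): 71, np.float64(0.4): 524, np.float64(0.5): 189}
0.9 {}
1.0 {np.float64(0.8): 663}
```

View pics/side0.png

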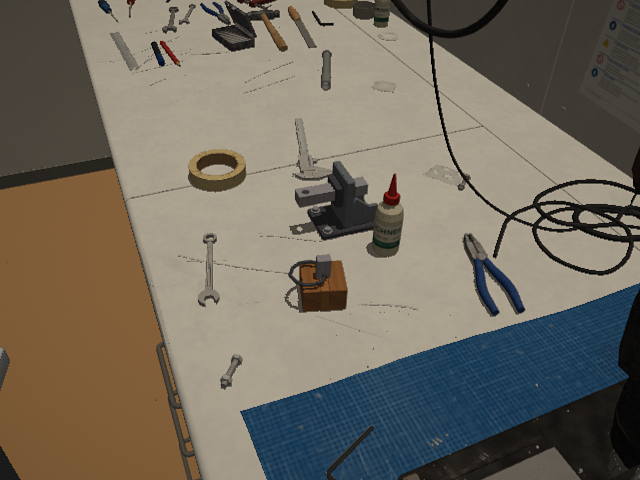

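>>> {"api": "apply_moves", "payload": {"commands": [2.0,5.0,1.5,0,0,-0.05,9.3,2.0,5.5,1.5,0,0,-0.05,9.3,2.0,5.5,1.5,0,0,-0.05,9.3,2.0,5.5,1.5,0,0,-0.05,9.3,2.0,5.5,1.0,0,0,-0.05,9.3,2.0,5.5,1.0,0,0,-0.05,9.3,2.0,5.5,1.0,0,0,-0.05,9.3,2.0,5.5,0.5,0,0,0,9.3], "squeeze": 40}}

```text
t: 2.1
tool_pos: [0.3648, -0.1182, 0.2912]
orientation: [-3.139, 0.036, -0.008]
force: [0.8, -1.3, -0.2]
opening: 0.0927
```

>>> {"api": "apply_moves", "payload": {"commands": [2.0,5.5,0,0,0,0,9.3,2.0,5.5,0,0,0,0,9.3,2.0,5.5,0,0,0,0,9.3,2.0,5.5,0,0,0,0,9.3,2.0,5.5,0,0,0,0,9.3,2.0,5.0,0,0,0,0,9.3,2.0,5.0,0,0,0,0,9.3,0,0,0,0,0,0,9.3]}}

```text
t: 3.1
tool_pos: [0.5076, 0.2742, 0.2923]
orientation: [-3.141, 0.028, -0.019]
force: [-0.4, -1.1, -1.1]
opening: 0.093
```

```bash
python3 - <<'E'
from h import *
np.set_printoptions(precision=4,suppress=True)
m=camera_model("wrist"); p,d=read_camera("wrist"); cv2.imwrite("pics/w1.png",p); np.savez("w1.npz",d=d,p=p,**{k:np.array(v) for k,v in m.items()})
print(np.array(m["R"]).T@-np.array(m["t"]),np.array(m["R"]))
for q in ["hole_nominal","bush_face","hitch","stand","pin_head","pin_shoulder","ring_end"]:
    print(q,[(round(x["conf"],2),w("wrist",x["point"],m)) for x in spot_point(q,"wrist")[:2]])
E
```

```text
[0.5705 0.2744 0.4816] [[-0.0177 -0.9998 -0.0003]
 [-0.9734  0.0172  0.2287]
 [-0.2286  0.0043 -0.9735]]
hole_nominal [(0.59, array([0.5654, 0.366 , 0.075 ]))]
bush_face []
hitch [(0.89, array([0.5683, 0.3619, 0.0005]))]
stand [(0.92, array([ 0.5786,  0.206 , -0.0034])), (0.4, array([0.4163, 0.2833, 0.0039]))]
pin_head [(0.62, array([0.5802, 0.208 , 0.0602]))]
pin_shoulder [(0.62, array([0.5784, 0.2078, 0.0428]))]
ring_end [(0.6, array([0.5318, 0.2082, 0.0474]))]
```

View pics/w1.png

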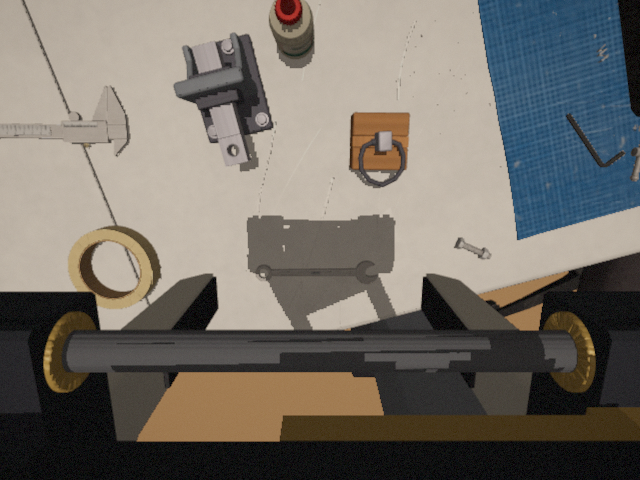

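```bash
python3 - <<'E'
from h import *
np.set_printoptions(precision=4,suppress=True)
z=np.load("w1.npz");d,p=z["d"],z["p"];m={k:z[k] for k in ["R","t","intrinsics"]}
P=cloud("wrist",d,m);X,Y,Z=P[...,0],P[...,1],P[...,2]
def ray(uv,zz):
    K=m["intrinsics"];r=m["R"].T@np.linalg.inv(K)@np.array([*uv,1.]);o=-m["R"].T@m["t"];return o+r*(zz-o[2])/r[2]
def s(n,k):
    Q=P[k];print(n,len(Q),np.median(Q[:,2]),cv2.minAreaRect(Q[:,:2].astype(np.float32)*1000))
s("bar",(abs(Z-.075)<.004)&(X>.53)&(X<.606)&(abs(Y-.365)<.03))
s("head",(abs(Z-.074)<.003)&(abs(X-.579)<.03)&(abs(Y-.206)<.03))
s("stand",(abs(Z-.04)<.003)&(abs(X-.579)<.04)&(abs(Y-.206)<.04))
s("base",(abs(Z-.01)<.003)&(X>.56)&(X<.72)&(abs(Y-.38)<.07))
s("ring",(abs(Z-.0485)<.005)&(X>.52)&(X<.56)&(abs(Y-.206)<.035))
# bar side edges: per-x y limits
k=(abs(Z-.075)<.004)&(X>.55)&(X<.606)&(abs(Y-.365)<.03)
xs,mid=[],[]
for x in np.arange(.558,.604,.003):
    q=Y[k&(abs(X-x)<.0015)]
    if len(q)>8: xs.append(x);mid.append((q.min()+q.max())/2)
a=np.polyfit(xs,mid,1);print("bar line slope",a,np.arctan(a[0]))
g=cv2.cvtColor(p,cv2.COLOR_BGR2GRAY)
t=g[140:165,218:252];print(t[::1,::2])
cc=np.argwhere((g[142:160,224:243]<90))+[142,224]
print(len(cc),cc.mean(0),ray(cc.mean(0)[::-1],.075))
cv2.imwrite("pics/w1c.png",np.hstack([cv2.resize(p[110:190,190:270],(400,400),interpolation=0),cv2.resize(p[105:185,345:425],(400,400),interpolation=0)]))
E
```

```text
bar 1153 0.07397158847565485 ((582.322509765625, 365.3501892089844), (53.06277084350586, 24.44365882873535), 12.525501251220703)
head 265 0.0729930348799353 ((576.4926147460938, 206.71824645996094), (19.840566635131836, 13.569342613220215), 1.7209218740463257)
stand 2509 0.03898026765587486 ((576.3660888671875, 206.97161865234375), (62.2278938293457, 61.26144027709961), 88.97930908203125)
base 1878 0.009012534305362486 ((640.9442138671875, 360.372802734375), (104.47920989990234, 111.81657409667969), 12.422723770141602)
ring 358 0.04864771445283563 ((543.6847534179688, 205.85499572753906), (32.24235916137695, 50.82781982421875), 0.30070823431015015)
bar line slope [0.2224 0.2358] 0.21887443556398004
[[139 167 167 170 167 164 165 170 171 169 172 174 122  59  89 100 100]
 [125 164 170 169 166 165 165 168 169 167 169 171 143  56  86  96 100]
 [124 165 168 172 168 167 165 165 170 169 169 172 155  59  78  97  97]
 [166 164 167 170 169 165 160 148 162 168 167 173 159  62  76  97  97]
 [181 164 166 169 167 162 128 107 124 155 168 171 168  55  70 100 100]
 [184 162 163 170 167 138  76  68  94
[... 729 characters left out ...]
1 136  55 139]
 [185 185 178 163 166 168 152 122 127 150 168 168 166 168 150  61 145]
 [184 184 180 162 164 170 165 157 156 162 167 168 165 168 156  57 115]
 [185 185 182 161 164 168 167 163 163 162 166 168 164 169 158  53  74]
 [185 186 185 162 165 168 166 166 161 164 166 167 166 168 166  59  67]
 [184 186 185 164 163 167 167 167 164 165 164 170 163 166 171  91 103]
 [186 184 184 168 162 168 168 167 163 164 166 168 167 157 146 103 104]
 [185 184 187 175 162 165 169 167 165 163 164 160 141 123 106  99  99]
 [184 186 185 179 163 166 168 167 164 160 139 125 107  97  96  99  95]
 [186 186 186 182 162 162 168 154 163 176 169  99  96  98  99  98  98]]
36 [149.5556 229.75  ] [0.5701 0.3657 0.075 ]
```

View pics/w1c.png

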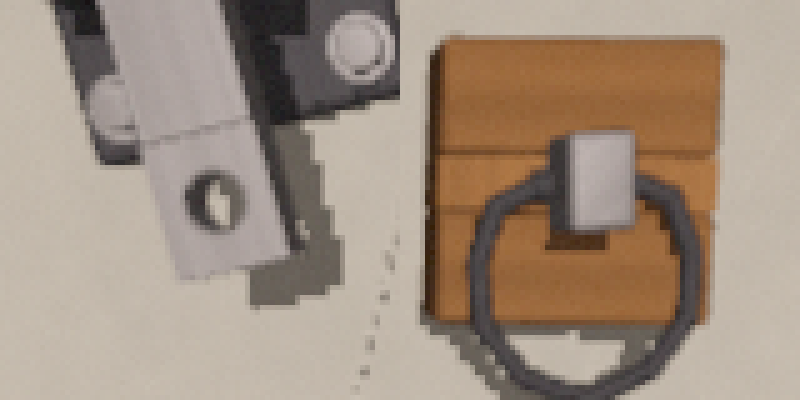

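>>> {"api": "apply_moves", "payload": {"commands": [3.4,-3.4,-3,0,0.012,0.02,9.3,3.5,-3.4,-3,0,0,0,9.3,0,0,-5,0,0,0,9.3,0,0,-3,0,0,0,9.3,0,0,0,0,0,0,6.0,0,0,0,0,0,0,6.0]}}

```text
t: 4.25
tool_pos: [0.5801, 0.1968, 0.1574]
orientation: [-3.137, 0.01, -0.02]
force: [0.3, -0.4, 0.2]
opening: 0.0778
```

```bash
python3 - <<'E'
from h import *
s=read_state();print(s["tool_pos"],Ro.from_rotvec(s["orientation"]).as_matrix().round(4),s["force"],s["opening"])
E
```

```text
[0.58007418 0.19676908 0.1574465 ] [[ 0.9999 -0.0066  0.0128]
 [-0.0067 -1.      0.0047]
 [ 0.0128 -0.0048 -0.9999]] [ 0.31186785 -0.41094751  0.22161726] 0.07780344082647142
```

>>> {"api": "apply_moves", "payload": {"commands": [-0.35,1.0,-4,-0.005,0.013,0.007,6.0,0,0,-3,0,0,0,6.0,0,0,0,0,0,0,6.0,0,0,0,0,0,0,6.0]}}

```text
t: 4.75
tool_pos: [0.5824, 0.2089, 0.0973]
orientation: [-3.138, -0.001, -0.023]
force: [-0.0, -0.3, 1.4]
opening: 0.0598
```

```bash
cat > st.py <<'E'
from h import *
s=read_state();R=Ro.from_rotvec(s["orientation"]).as_matrix()
print("t",round(s["t"],2),"pos mm",(s["tool_pos"]*1000).round(2),"yaw",round(np.arctan2(R[1,0],R[0,0]),4),"zaxis",R[:,2].round(4),"F",s["force"].round(2),"M",s["wrist_torque"].round(3),"open",(s["opening"]*1000).round(2))
E
python3 st.py
```

```text
Traceback (most recent call last):
  File "st.py", line 3, in <module>
    print("t",round(s["t"],2),"pos mm",(s["tool_pos"]*1000).round(2),"yaw",round(np.arctan2(R[1,0],R[0,0]),4),"zaxis",R[:,2].round(4),"F",s["force"].round(2),"M",s["wrist_torque"].round(3),"open",(s["opening"]*1000).round(2))
                                                                                                                                                                                                    ^^^^^^^^^^^^^^^^^^^^^^^^^
AttributeError: 'float' object has no attribute 'round'
```

```bash
sed -i 's/(s\["opening"\]\*1000).round(2)/round(s["opening"]*1000,2)/' st.py
python3 st.py
```

```text
t 4.75 pos mm [582.38 208.95  97.3 ] yaw 0.0009 zaxis [ 0.0144  0.0037 -0.9999] F [-0.03 -0.33  1.35] M [0.045 0.024 0.01 ] open 59.82
```

>>> {"api": "apply_moves", "payload": {"commands": [0,0,0,0,0,0,6.0]}}

```text
t: 4.88
tool_pos: [0.5835, 0.2092, 0.0995]
orientation: [-3.137, -0.001, -0.027]
force: [-0.6, -0.5, 0.4]
opening: 0.06
```

```bash
python3 st.py
```

```text
t 4.88 pos mm [583.53 209.24  99.52] yaw 0.0009 zaxis [ 0.0172  0.0045 -0.9998] F [-0.61 -0.5   0.38] M [ 0.074 -0.023 -0.05 ] open 60.02
```

>>> {"api": "apply_moves", "payload": {"commands": [-0.4,-0.2,-1,0,0.02,0,6.0]}}

```text
t: 5.0
tool_pos: [0.5811, 0.2077, 0.092]
orientation: [-3.136, -0.002, -0.001]
force: [0.0, 0.0, 0.1]
opening: 0.0602
```

```bash
python3 st.py
```

```text
t 5.0 pos mm [581.1  207.74  92.  ] yaw 0.0011 zaxis [ 8.0e-04  5.7e-03 -1.0e+00] F [0.03 0.03 0.1 ] M [-0.026  0.029  0.015] open 60.18
```

>>> {"api": "apply_moves", "payload": {"commands": [-0.5,-0.1,-2.5,-0.005,0,0,6.0,-0.1,-0.05,-0.7,0,0,0,6.0]}}

```text
t: 5.25
tool_pos: [0.5753, 0.2059, 0.0597]
orientation: [-3.141, -0.001, -0.001]
force: [-0.4, -0.4, 0.4]
opening: 0.0597
```

```bash
python3 st.py
```

```text
t 5.25 pos mm [575.3  205.86  59.69] yaw 0.0007 zaxis [ 4.e-04  9.e-04 -1.e+00] F [-0.36 -0.35  0.43] M [-0.005  0.007 -0.023] open 59.73
```

>>> {"api": "apply_moves", "payload": {"commands": [0,0,0,0,0,0,6.0,0,0,0,0,0,0,6.0]}}

```text
t: 5.5
tool_pos: [0.5755, 0.2057, 0.0601]
orientation: [-3.141, -0.001, 0.0]
force: [0.6, -0.3, -0.0]
opening: 0.0603
```

```bash
python3 st.py
```

```text
t 5.5 pos mm [575.51 205.67  60.07] yaw 0.0005 zaxis [-1.e-04  1.e-03 -1.e+00] F [ 0.6  -0.26 -0.04] M [-0.025 -0.026  0.01 ] open 60.29
```

>>> {"api": "apply_moves", "payload": {"commands": [0.1,0.1,-0.7,0,0,0,6.0,0,0,0,0,0,0,3.0,0,0,0,0,0,0,1.0,0,0,0,0,0,0,1.0,0,0,0,0,0,0,1.0,0,0,0,0,0,0,1.0]}}

```text
t: 6.25
tool_pos: [0.5779, 0.2071, 0.0544]
orientation: [-3.14, -0.001, -0.004]
force: [-0.1, -0.7, 0.2]
opening: 0.0147
```

```bash
python3 st.py
```

```text
t 6.25 pos mm [577.85 207.13  54.41] yaw 0.0005 zaxis [ 0.0024  0.0017 -1.    ] F [-0.08 -0.72  0.2 ] M [0.027 0.045 0.027] open 14.67
```

>>> {"api": "apply_moves", "payload": {"commands": [0,0,0,0,0,0,1.0,0,0,0.5,0,0,0,1.0,0,0,1.5,0,0,0,1.0,0,0,1.5,0,0,0,1.0]}}

```text
t: 6.75
tool_pos: [0.577, 0.2069, 0.0906]
orientation: [-3.14, -0.001, -0.001]
force: [0.5, -0.2, -0.6]
opening: 0.01
```

```bash
python3 st.py
```

```text
t 6.75 pos mm [577.01 206.88  90.56] yaw 0.0005 zaxis [ 5.0e-04  1.2e-03 -1.0e+00] F [ 0.47 -0.21 -0.6 ] M [ 0.009 -0.046  0.029] open 10.01
```

>>> {"api": "apply_moves", "payload": {"commands": [0,0,3.0,0,0,0,1.0,0,0,2.5,0,0,0.07,1.0,0,0,0,0,0,0.07,1.0,0,0,0,0,0,0.06,1.0]}}

```text
t: 7.25
tool_pos: [0.5796, 0.2076, 0.1556]
orientation: [-3.122, -0.323, -0.014]
force: [0.3, -0.5, -0.7]
opening: 0.0101
```

```bash
python3 st.py
```

```text
t 7.25 pos mm [579.62 207.59 155.62] yaw 0.2062 zaxis [ 0.0088  0.0039 -1.    ] F [ 0.34 -0.47 -0.75] M [ 0.01   0.044 -0.058] open 10.08
```

```bash
python3 - <<'E'
from h import *
p,d=read_camera("side");q,d2=read_camera("wrist")
cv2.imwrite("pics/s2.png",np.hstack([cv2.resize(p[120:360,200:440],(400,400)),cv2.resize(q[0:480,80:560],(400,400))]))
E
python3 st.py
```

```text
t 7.35 pos mm [579.87 207.68 155.7 ] yaw 0.2049 zaxis [ 0.0093  0.004  -0.9999] F [-0.99  0.02  0.7 ] M [ 0.014 -0.012 -0.01 ] open 9.99
```

View pics/s2.png

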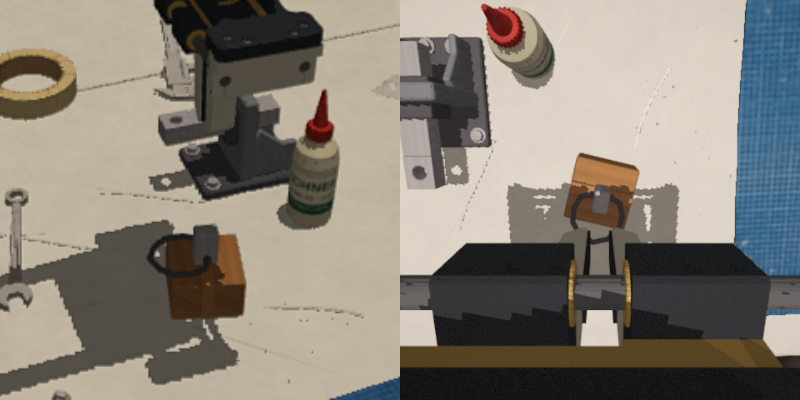

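```bash
python3 - <<'E'
from h import *
for c in ["side","scene","wrist"]:
    m=camera_model(c);p,d=read_camera(c)
    P=cloud(c,d,m);X,Y,Z=P[...,0],P[...,1],P[...,2]
    cv2.imwrite(f"pics/{c}3.png",p)
    for lo,hi in [(.044,.060),(.060,.068),(.068,.072),(.072,.076),(.076,.1)]:
        k=(Z>lo)&(Z<hi)&(X>.562)&(X<.60)&(abs(Y-.207)<.02)
        if k.sum()>8: print(c,lo,hi,k.sum(),np.median(Z[k]),cv2.minAreaRect(P[k][:,:2].astype(np.float32)*1000))
    k=(abs(Z-.0485)<.005)&(X>.52)&(X<.56)&(abs(Y-.206)<.035)
    if k.sum()>8:print("ring",cv2.minAreaRect(P[k][:,:2].astype(np.float32)*1000))
E
```

```text
side 0.044 0.06 154 0.051588642489179076 ((578.1646118164062, 208.21253967285156), (26.48343849182129, 40.39573287963867), 7.147034645080566)
side 0.06 0.068 62 0.0639975706039734 ((574.9568481445312, 200.71102905273438), (9.613375663757324, 20.236257553100586), 68.31009674072266)
side 0.068 0.072 35 0.06994151215516783 ((575.232421875, 201.00347900390625), (10.963541984558105, 21.57657814025879), 67.94413757324219)
side 0.072 0.076 105 0.07449675725252412 ((577.0055541992188, 205.93136596679688), (16.28290367126465, 20.53082275390625), 83.57684326171875)
ring ((543.6943359375, 205.4297332763672), (31.89596939086914, 52.49801254272461), 0.8531675338745117)
scene 0.044 0.06 152 0.050541147703893674 ((574.94384765625, 206.79238891601562), (22.038169860839844, 39.44560241699219), 0.3321041464805603)
scene 0.06 0.068 60 0.06399086504975701 ((572.3287963867188, 210.025390625), (21.975055694580078, 12.684693336486816), 36.54415512084961)
scene 0.068 0.072 39 0.07016002849435124 ((574.8801879882812, 206.35545349121094), (19.921918869018555, 15.308272361755371), 4.6284708976745605)
scene 0.0
[... 212 characters left out ...]
5), 89.5748062133789)
wrist 0.044 0.06 338 0.048975134584654745 ((575.3728637695312, 207.59429931640625), (22.686647415161133, 40.3681755065918), 4.573873996734619)
wrist 0.06 0.068 45 0.06328339065140774 ((582.0756225585938, 210.66812133789062), (9.515713691711426, 19.060592651367188), 45.99745559692383)
wrist 0.068 0.072 89 0.07149175258894996 ((576.5836181640625, 207.03884887695312), (20.06619644165039, 14.017467498779297), 2.0454928874969482)
wrist 0.072 0.076 442 0.07309882309599587 ((576.430419921875, 207.07843017578125), (19.343284606933594, 13.566160202026367), 2.7318873405456543)
ring ((544.0932006835938, 206.42758178710938), (51.13033676147461, 31.65929412841797), 89.9679183959961)
```

>>> {"api": "apply_moves", "payload": {"commands": [-0.3,0,-2.5,-0.003,0.009,-0.09,4.0,0,0,-2.5,0,0,-0.09,4.0,0,0,-2.5,0,0,0,4.0,0,0,0,0,0,0,4.0]}}

```text
t: 8.0
tool_pos: [0.5756, 0.2073, 0.0775]
orientation: [3.141, 0.019, -0.004]
force: [-0.8, -0.7, -0.0]
opening: 0.0394
```

```bash
python3 st.py
```

```text
t 8.0 pos mm [575.55 207.31  77.52] yaw 0.0122 zaxis [-2.3e-03 -3.0e-04 -1.0e+00] F [-0.76 -0.68 -0.03] M [0.048 0.037 0.002] open 39.37
```

>>> {"api": "apply_moves", "payload": {"commands": [0.1,0,-2.0,0,-0.002,0,3.0,0,0,-0.3,0,0,0,2.0,0,0,0,0,0,0,2.0]}}

```text
t: 8.38
tool_pos: [0.578, 0.2077, 0.0553]
orientation: [-3.141, -0.018, -0.004]
force: [0.3, -0.1, 0.2]
opening: 0.0206
```

```bash
python3 st.py
```

```text
t 8.38 pos mm [577.98 207.67  55.34] yaw 0.0117 zaxis [ 2.5e-03  4.0e-04 -1.0e+00] F [ 0.3  -0.08  0.25] M [-0.021  0.001 -0.016] open 20.57
```

>>> {"api": "apply_moves", "payload": {"commands": [0,0,-0.1,0,0,0,0,0,0,0,0,0,0,0,0,0,0,0,0,0,0,0,0,0,0,0,0,0], "squeeze": 40}}

```text
t: 8.88
tool_pos: [0.5793, 0.208, 0.0563]
orientation: [-3.14, -0.018, -0.008]
force: [0.2, 0.7, 0.5]
opening: 0.0003
```

```bash
python3 st.py
```

```text
t 8.88 pos mm [579.26 208.    56.28] yaw 0.0117 zaxis [ 0.0053  0.0012 -1.    ] F [0.18 0.73 0.46] M [ 0.007  0.017 -0.04 ] open 0.34
```

```bash
python3 - <<'E'
from h import *
p,d=read_camera("side");q,d2=read_camera("scene")
cv2.imwrite("pics/s4.png",np.hstack([cv2.resize(p[180:320,260:400],(400,400),interpolation=2),cv2.resize(q[160:280,280:400],(400,400),interpolation=2)]))
P=cloud("side",d);k=(abs(P[...,0]-.577)<.03)&(abs(P[...,1]-.207)<.03)&(P[...,2]>.04)
for z in np.arange(.04,.12,.006):
    kk=k&(abs(P[...,2]-z)<.003);Q=P[kk]
    if len(Q)>5:print(z.round(3),len(Q),Q[:,:2].min(0).round(4),Q[:,:2].max(0).round(4))
E
```

```text
0.04 721 [0.547 0.177] [0.6069 0.2363]
0.046 89 [0.5477 0.1801] [0.6044 0.229 ]
0.052 168 [0.5472 0.1787] [0.5863 0.2319]
0.058 49 [0.5669 0.1987] [0.586  0.2083]
0.064 43 [0.5668 0.1982] [0.5855 0.2083]
0.07 60 [0.5668 0.1983] [0.5872 0.2139]
0.076 82 [0.5668 0.1986] [0.586  0.2111]
0.082 9 [0.5699 0.2002] [0.5875 0.2123]
0.088 13 [0.5698 0.1937] [0.5858 0.212 ]
0.094 52 [0.5698 0.1924] [0.5876 0.2039]
0.1 37 [0.5698 0.1922] [0.5873 0.1963]
0.106 6 [0.5708 0.1906] [0.5867 0.1926]
```

View pics/s4.png

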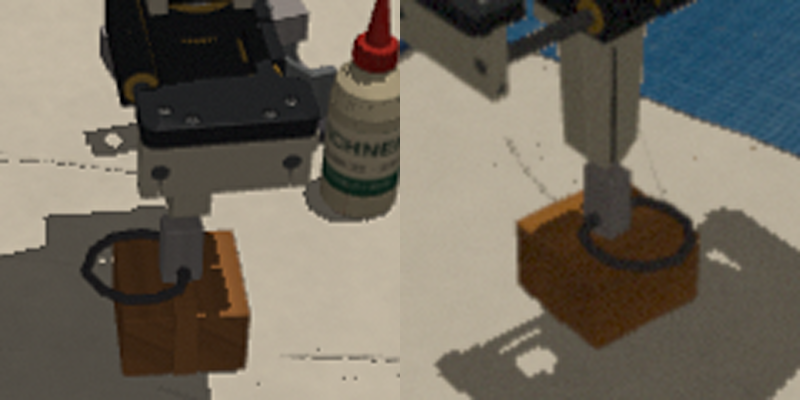

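>>> {"api": "apply_moves", "payload": {"commands": [0,0,0.2,0,0,0,4.0,0,0,0,0,-0.005,0,4.0,-0.3,-0.1,0,0,0,0,4.0,0,0,0,0,0,0,4.0,0,0,0,0,0,0,4.0]}}

```text
t: 9.6
tool_pos: [0.5758, 0.2069, 0.0583]
orientation: [-3.141, -0.019, -0.016]
force: [-0.7, 0.3, -0.5]
opening: 0.0394
```

```bash
python3 st.py
```

```text
t 9.6 pos mm [575.82 206.89  58.3 ] yaw 0.0118 zaxis [ 0.0104  0.001  -0.9999] F [-0.68  0.3  -0.49] M [0.009 0.009 0.021] open 39.41
```

>>> {"api": "apply_moves", "payload": {"commands": [0,0,-1.2,0,0.01,0,4.0,0.05,0,-0.9,0,0,0,4.0,0,0,0,0,0,0,4.0]}}

```text
t: 9.98
tool_pos: [0.5759, 0.2067, 0.0351]
orientation: [-3.141, -0.018, 0.002]
force: [0.3, -0.3, -0.7]
opening: 0.0405
```

```bash
python3 st.py; python3 - <<'E'
from h import *
p,d=read_camera("side");q,d2=read_camera("scene")
cv2.imwrite("pics/s5.png",np.hstack([cv2.resize(p[180:320,260:400],(400,400),interpolation=2),cv2.resize(q[160:280,280:400],(400,400),interpolation=2)]))
P=cloud("side",d);k=(abs(P[...,0]-.577)<.03)&(abs(P[...,1]-.18)<.03)&(P[...,1]<.196)&(P[...,2]>.042)
for z in np.arange(.044,.09,.004):
    kk=k&(abs(P[...,2]-z)<.002);Q=P[kk]
    if len(Q)>3:print(z.round(3),len(Q),Q[:,:2].min(0).round(4),Q[:,:2].max(0).round(4))
E
```

```text
t 9.97 pos mm [575.92 206.74  35.05] yaw 0.0116 zaxis [-1.4e-03  9.0e-04 -1.0e+00] F [ 0.28 -0.28 -0.7 ] M [0.017 0.024 0.009] open 40.52
0.044 48 [0.5481 0.1745] [0.6042 0.1957]
0.048 37 [0.5474 0.1796] [0.5782 0.1936]
0.052 48 [0.5474 0.1786] [0.5765 0.1922]
0.068 11 [0.5671 0.173 ] [0.5855 0.1803]
0.072 31 [0.5671 0.1714] [0.5853 0.1798]
0.076 33 [0.5669 0.1713] [0.5853 0.1806]
0.08 31 [0.5669 0.1713] [0.5849 0.1817]
0.084 32 [0.567  0.1703] [0.5848 0.1827]
0.088 28 [0.5671 0.171 ] [0.5845 0.184 ]
```

View pics/s5.png

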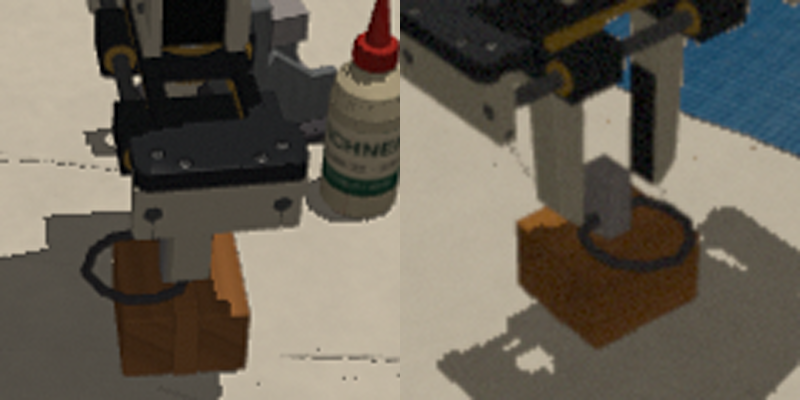

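>>> {"api": "apply_moves", "payload": {"commands": [0.05,0,-0.5,0,0,0,3.0,0,0,-0.1,0,0,0,1.8,0,0,0,0,0,0,1.8,0,0,0,0,0,0,1.8]}}

```text
t: 10.58
tool_pos: [0.5776, 0.2071, 0.0305]
orientation: [-3.14, -0.018, -0.002]
force: [-0.5, -0.0, 0.3]
opening: 0.0178
```

```bash
python3 st.py; python3 - <<'E'
from h import *
p,d=read_camera("scene");
P=cloud("scene",d);k=(abs(P[...,0]-.577)<.03)&(abs(P[...,1]-.22)<.03)&(P[...,1]>.2155)&(P[...,2]>.042)
for z in np.arange(.044,.09,.004):
    kk=k&(abs(P[...,2]-z)<.002);Q=P[kk]
    if len(Q)>3:print(z.round(3),len(Q),Q[:,:2].min(0).round(4),Q[:,:2].max(0).round(4))
p,d=read_camera("side");
cv2.imwrite("pics/s6.png",np.hstack([cv2.resize(p[180:320,260:400],(400,400),interpolation=2)]))
P=cloud("side",d);k=(abs(P[...,0]-.577)<.03)&(P[...,1]>.165)&(P[...,1]<.197)&(P[...,2]>.042)
for z in np.arange(.044,.09,.004):
    kk=k&(abs(P[...,2]-z)<.002);Q=P[kk]
    if len(Q)>3:print(z.round(3),len(Q),Q[:,:2].min(0).round(4),Q[:,:2].max(0).round(4))
E
```

```text
t 10.57 pos mm [577.6  207.08  30.49] yaw 0.0118 zaxis [ 0.0012  0.0015 -1.    ] F [-0.52 -0.04  0.28] M [ 0.007 -0.036 -0.035] open 17.84
0.044 10 [0.5513 0.2155] [0.6001 0.2363]
0.048 42 [0.5474 0.2163] [0.5774 0.2309]
0.052 11 [0.5484 0.2175] [0.5738 0.2312]
0.056 4 [0.5663 0.2191] [0.5685 0.2228]
0.06 11 [0.5665 0.2181] [0.569  0.2268]
0.064 23 [0.566  0.2178] [0.5876 0.2315]
0.068 31 [0.5661 0.2168] [0.5807 0.2314]
0.072 29 [0.5654 0.2186] [0.5832 0.2319]
0.076 31 [0.5668 0.2182] [0.5825 0.2317]
0.08 29 [0.5667 0.2183] [0.5861 0.2319]
0.084 33 [0.5654 0.2176] [0.5843 0.2329]
0.088 28 [0.5648 0.218 ] [0.5842 0.2326]
0.044 56 [0.5494 0.1762] [0.6067 0.197 ]
0.048 43 [0.5476 0.18  ] [0.5801 0.1966]
0.052 56 [0.5478 0.178 ] [0.5798 0.1968]
0.064 17 [0.5683 0.1841] [0.5862 0.1957]
0.068 32 [0.5684 0.1835] [0.5857 0.1912]
0.072 25 [0.5687 0.1826] [0.5872 0.1902]
0.076 30 [0.5688 0.1819] [0.5868 0.1913]
0.08 26 [0.5689 0.1822] [0.5868 0.1859]
```

>>> {"api": "apply_moves", "payload": {"commands": [0,0,0,0,0,0,0.5,0,0,0,0,0,0,0.5,0,0,0,0,0,0,0.5], "squeeze": 40}}

```text
t: 11.05
tool_pos: [0.5778, 0.2071, 0.0307]
orientation: [-3.14, -0.018, -0.003]
force: [0.4, 0.0, -0.0]
opening: 0.0136
```

```bash
python3 st.py
```

```text
t 11.05 pos mm [577.76 207.07  30.69] yaw 0.0118 zaxis [ 0.0016  0.0015 -1.    ] F [ 0.4   0.03 -0.03] M [-0.031 -0.019 -0.008] open 13.64
```

>>> {"api": "apply_moves", "payload": {"commands": [0,0,0.5,0,0,0,0.5,0,0,2,0,0,0,0.5,0,0,3,0,0,0,0.5,0,0,1.5,0,0,0,0.5,0,0,0,0,0,0.07,0.5,0,0,0,0,0,0.07,0.5,0,0,0,0,0,0.06,0.5]}}

```text
t: 11.92
tool_pos: [0.5788, 0.2074, 0.1089]
orientation: [-3.12, -0.341, -0.009]
force: [0.0, 0.7, -1.0]
opening: 0.0137
```

```bash
python3 st.py
```

```text
t 11.93 pos mm [578.82 207.42 108.95] yaw 0.2175 zaxis [ 0.0052  0.0032 -1.    ] F [ 0.04  0.71 -1.04] M [0.045 0.015 0.034] open 13.66
```

>>> {"api": "apply_moves", "payload": {"commands": [-0.2,4.5,0.3,-0.003,0.005,0,0.5,-0.2,4.5,0,0,0,0,0.5,-0.2,4,0,0,0,0,0.5,-0.1,1,0,0,0,0,0.5,0,0,0,0,0,0,0.5]}}

```text
t: 12.55
tool_pos: [0.5718, 0.3502, 0.1152]
orientation: [-3.123, -0.34, -0.003]
force: [0.1, -1.1, -1.7]
opening: 0.0137
```

```bash
python3 st.py
```

```text
t 12.55 pos mm [571.81 350.15 115.17] yaw 0.2166 zaxis [ 1.7e-03  3.0e-04 -1.0e+00] F [ 0.1  -1.13 -1.74] M [-0.031 -0.016 -0.021] open 13.73
```

>>> {"api": "apply_moves", "payload": {"commands": [-0.1,1.1,-0.4,0,0,0,0.5,0,0.1,-0.1,0,0,0,0.5,0,0,0,0,0,0,0.5]}}

```text
t: 12.92
tool_pos: [0.5714, 0.3601, 0.1099]
orientation: [3.123, 0.335, 0.002]
force: [0.4, 0.4, -0.4]
opening: 0.014
```

```bash
python3 st.py; python3 - <<'E'
from h import *
ims=[]
for c in ["scene","side"]:
    m=camera_model(c);K=np.array(m["intrinsics"]);p,d=read_camera(c)
    q=np.array(m["R"])@[.569,.3625,.085]+np.array(m["t"]);u,v=(K@q/q[2])[:2].astype(int);print(c,u,v,"origin",u-40,v-40)
    ims.append(cv2.resize(p[v-40:v+40,u-40:u+40],(400,400),interpolation=2))
    np.save(f"{c}7.npy",d);cv2.imwrite(f"pics/{c}7.png",p)
cv2.imwrite("pics/c7.png",np.hstack(ims))
E
```

```text
t 12.93 pos mm [571.39 360.06 109.86] yaw 0.214 zaxis [ 1.4e-03 -7.0e-04 -1.0e+00] F [ 0.35  0.43 -0.43] M [-0.001  0.054  0.028] open 13.96
scene 257 248 origin 217 208
side 304 186 origin 264 146
```

View pics/c7.png

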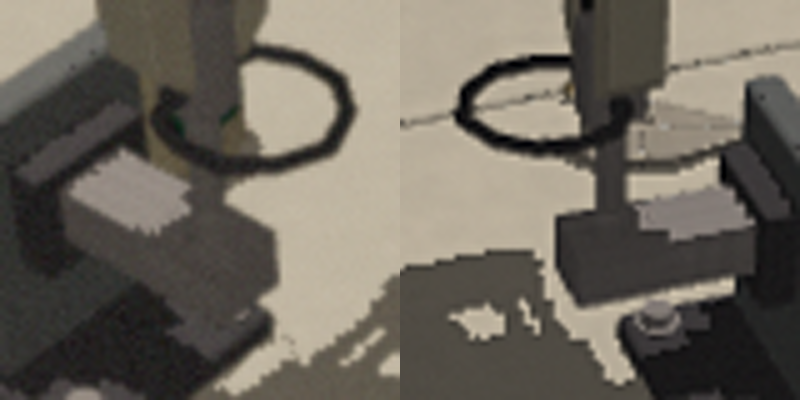

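```bash
python3 - <<'E'
from h import *
from scipy.optimize import least_squares
for c in ["scene","side"]:
    d=np.load(f"{c}7.npy");P=cloud(c,d)
    k=(d>0)&(P[...,2]>.080)&(P[...,2]<.108)&(np.hypot(P[...,0]-.570,P[...,1]-.3605)<.009)
    Q=P[k][:,:2]*1000
    f=lambda x:np.hypot(*(Q-x).T)-5
    # centre starts behind visible surface
    cam=(-np.array(camera_model(c)["R"]).T@np.array(camera_model(c)["t"]))[:2]*1000
    v=Q.mean(0)-cam;v/=np.linalg.norm(v)
    r=least_squares(f,Q.mean(0)+4*v,loss="soft_l1");n=np.array([-v[1],v[0]])
    e=(Q@n);print(c,len(Q),r.x.round(2),"rms",np.sqrt(np.mean(r.fun**2)).round(2),"lateral mid err",((e.min()+e.max())/2-r.x@n).round(2),np.ptp(e).round(1))
    Z=P[...,2];X=P[...,0];Y=P[...,1]
    k=(abs(Z-.075)<.003)&(X>.55)&(X<.606)&(abs(Y-.365)<.03)
    print("bar",cv2.minAreaRect(P[k][:,:2].astype(np.float32)*1000), np.median(Z[k]),
     # bar in first picture
     )
    d0=np.load(f"{c}0.npy");P0=cloud(c,d0);k=(abs(P0[...,2]-.075)<.0035)&(P0[...,0]>.55)&(P0[...,0]<.606)&(abs(P0[...,1]-.365)<.03)
    xs=P0[k];R=np.array([[np.cos(.219),np.sin(.219)],[-np.sin(.219),np.cos(.219)]])
    uv=(xs[:,:2]*1000)@R.T; print("bar u min",np.percentile(uv[:,0],[0,1,3]),"v range",np.percentile(uv[:,1],[1,99]), "hole uv",R@[569.4,362.5],"shank uv",R@r.x)
E
```

```text
scene 58 [570.49 359.24] rms 0.73 lateral mid err 0.09 9.5
bar ((580.6298828125, 364.27532958984375), (54.178245544433594, 26.220909118652344), 12.253558158874512) 0.07477479475905363
bar u min [618.99835288 619.55818663 620.28945747] v range [217.17683606 241.86524286] hole uv [634.55442578 230.13754739] shank uv [634.9078813  226.72224857]
side 66 [570.66 361.1 ] rms 1.09 lateral mid err 0.29 7.9
bar ((581.136962890625, 364.96234130859375), (51.8614387512207, 28.811132431030273), 9.622030258178711) 0.07582280796857604
bar u min [620.73736118 621.16888128 621.62192096] v range [216.52378265 242.38768412] hole uv [634.55442578 230.13754739] shank uv [635.47880507 228.49749351]
```

>>> {"api": "apply_moves", "payload": {"commands": [-0.05,0.2,-0.5,0,-0.001,0.004,0.5,0,0,-0.3,0,0,0,0.5,0,0,0,0,0,0,0.5]}}

```text
t: 13.4
tool_pos: [0.571, 0.3616, 0.1013]
orientation: [3.122, 0.341, 0.004]
force: [-0.6, -0.1, -1.2]
opening: 0.0137
```

```bash
python3 st.py
```

```text
t 13.4 pos mm [570.96 361.63 101.32] yaw 0.2176 zaxis [ 2.3e-03 -7.0e-04 -1.0e+00] F [-0.61 -0.08 -1.16] M [0.005 0.009 0.007] open 13.69
```

>>> {"api": "apply_moves", "payload": {"commands": [0,0.05,-0.15,0,0,0,0.5,0,0,-0.1,0,0,0,0.5]}}

```text
t: 13.65
tool_pos: [0.571, 0.3622, 0.0988]
orientation: [3.122, 0.341, 0.004]
force: [-0.3, -0.6, -1.3]
opening: 0.0137
```

```bash
python3 st.py
```

```text
t 13.65 pos mm [571.01 362.22  98.77] yaw 0.2176 zaxis [ 2.5e-03 -6.0e-04 -1.0e+00] F [-0.34 -0.57 -1.27] M [-0.02  -0.06   0.006] open 13.7
```

>>> {"api": "apply_moves", "payload": {"commands": [0,0,-0.1,0,0,0,0.5,0,0,-0.1,0,0,0,0.5]}}

```text
t: 13.9
tool_pos: [0.5711, 0.3623, 0.0968]
orientation: [3.122, 0.341, 0.004]
force: [0.0, 0.2, -1.3]
opening: 0.0133
```

```bash
python3 st.py
```

```text
t 13.9 pos mm [571.08 362.28  96.77] yaw 0.2176 zaxis [ 2.7e-03 -5.0e-04 -1.0e+00] F [ 0.05  0.22 -1.33] M [-0.031 -0.009 -0.033] open 13.29
```

>>> {"api": "apply_moves", "payload": {"commands": [0,0,-0.15,0,0.002,0,0.5,0,0,-0.15,0,0,0,0.5,0,0,-0.15,0,0,0,0.5]}}

```text
t: 14.28
tool_pos: [0.5712, 0.3623, 0.0921]
orientation: [3.122, 0.341, 0.001]
force: [-0.4, 0.0, -1.1]
opening: 0.0139
```

```bash
python3 st.py
```

```text
t 14.28 pos mm [571.16 362.32  92.06] yaw 0.2177 zaxis [ 7.e-04 -5.e-04 -1.e+00] F [-0.39  0.04 -1.11] M [ 0.016 -0.013  0.061] open 13.85
```

>>> {"api": "apply_moves", "payload": {"commands": [0,0,-0.2,0,0,0,0.5,0,0,-0.2,0,0,0,0.5]}}

```text
t: 14.52
tool_pos: [0.5712, 0.3623, 0.0878]
orientation: [3.123, 0.341, 0.001]
force: [0.3, 0.2, -1.1]
opening: 0.0139
```

```bash
python3 st.py
```

```text
t 14.53 pos mm [571.16 362.32  87.78] yaw 0.2176 zaxis [ 7.e-04 -4.e-04 -1.e+00] F [ 0.26  0.25 -1.08] M [0.031 0.012 0.002] open 13.85
```

>>> {"api": "apply_moves", "payload": {"commands": [0,0,-0.4,0,0,0,0.5,0,0,-0.4,0,0,0,0.5,0,0,-0.3,0,0,0,0.5]}}

```text
t: 14.9
tool_pos: [0.5711, 0.3623, 0.0759]
orientation: [3.122, 0.341, 0.001]
force: [0.5, -0.7, -0.8]
opening: 0.0138
```

```bash
python3 st.py
```

```text
t 14.9 pos mm [571.1  362.26  75.89] yaw 0.2176 zaxis [ 6.e-04 -5.e-04 -1.e+00] F [ 0.54 -0.67 -0.85] M [-0.012  0.024 -0.013] open 13.77
```

>>> {"api": "apply_moves", "payload": {"commands": [0,0,-0.4,0,0,0,0.5,0,0,-0.2,0,0,0,0.5]}}

```text
t: 15.15
tool_pos: [0.5709, 0.3622, 0.0692]
orientation: [3.122, 0.341, 0.0]
force: [-0.4, -1.0, -1.8]
opening: 0.0132
```

```bash
python3 st.py
```

```text
t 15.15 pos mm [570.92 362.19  69.16] yaw 0.2176 zaxis [ 2.e-04 -7.e-04 -1.e+00] F [-0.38 -0.99 -1.81] M [ 0.029 -0.012  0.037] open 13.17
```

Shoulder expected at z≈65.7; press gently.

>>> {"api": "apply_moves", "payload": {"commands": [0,0,-0.15,0,0,0,0.5,0,0,-0.1,0,0,0,0.5]}}

```text
t: 15.4
tool_pos: [0.5709, 0.3622, 0.0665]
orientation: [3.122, 0.341, 0.0]
force: [-0.6, -0.8, -1.8]
opening: 0.0137
```

```bash
python3 st.py
```

```text
t 15.4 pos mm [570.91 362.18  66.45] yaw 0.2176 zaxis [ 1.e-04 -7.e-04 -1.e+00] F [-0.61 -0.84 -1.8 ] M [0.037 0.056 0.017] open 13.75
```

>>> {"api": "apply_moves", "payload": {"commands": [0,0,-0.1,0,0,0,0.5,0,0,-0.1,0,0,0,0.5]}}

```text
t: 15.65
tool_pos: [0.5711, 0.3622, 0.0648]
orientation: [3.122, 0.341, 0.001]
force: [-0.9, -0.9, 2.1]
opening: 0.0139
```

```bash
python3 st.py
```

```text
t 15.65 pos mm [571.08 362.23  64.81] yaw 0.2176 zaxis [ 5.e-04 -6.e-04 -1.e+00] F [-0.92 -0.87  2.1 ] M [-0.113  0.297  0.014] open 13.86
```

>>> {"api": "apply_moves", "payload": {"commands": [0,0,-0.1,0,0,0,0.5,0,0,-0.05,0,0,0,0.5]}}

```text
t: 15.9
tool_pos: [0.5711, 0.3623, 0.0643]
orientation: [3.122, 0.341, 0.001]
force: [-2.0, -1.7, 4.2]
opening: 0.0138
```

```bash
python3 st.py
```

```text
t 15.9 pos mm [571.1  362.27  64.25] yaw 0.2177 zaxis [ 6.e-04 -5.e-04 -1.e+00] F [-1.97 -1.71  4.23] M [-0.289  0.55   0.042] open 13.79
```

>>> {"api": "apply_moves", "payload": {"commands": [0,0,0,0,0,0,4.0,0,0,0,0,0,0,4.0,0,0,0,0,0,0,4.0,0,0,1.0,0,0,0,4.0,0,0,3,0,0,0,4.0,0,0,4,0,0,0,2.0,0,0,0,0,0,0,0,0,0,0,0,0,0,0]}}

```text
t: 16.9
tool_pos: [0.5712, 0.3623, 0.1474]
orientation: [3.123, 0.341, 0.003]
force: [0.5, 0.2, -0.6]
opening: 0.0144
```

```bash
python3 st.py; python3 - <<'E'
from h import *
ims=[]
np.set_printoptions(precision=4,suppress=True)
for c in ["scene","side"]:
    m=camera_model(c);K=np.array(m["intrinsics"]);p,d=read_camera(c)
    q=np.array(m["R"])@[.56,.3615,.085]+np.array(m["t"]);u,v=(K@q/q[2])[:2].astype(int)
    ims.append(cv2.resize(p[v-40:v+40,u-40:u+40],(400,400),interpolation=2))
    P=cloud(c,d,m);X,Y,Z=P[...,0],P[...,1],P[...,2]
    k=(Z>.103)&(Z<.115)&(np.hypot(X-.569,Y-.362)<.016)
    print(c,"head top",k.sum(),np.median(Z[k]),cv2.minAreaRect(P[k][:,:2].astype(np.float32)*1000))
    R=np.array([[np.cos(.219),np.sin(.219)],[-np.sin(.219),np.cos(.219)]]);U=(P[...,:2].reshape(-1,2)@R.T).reshape(480,640,2)*1000
    k=(U[...,0]<622)&(U[...,0]>575)&(abs(U[...,1]-230)<32)&(Z>.06)&(Z<.11)
    Q=U[k];print("ring",k.sum(),"z",np.percentile(Z[k],[5,50,95]),"u",Q[:,0].min(),"v",np.percentile(Q[:,1],[1,99]))
    print("ring_end",[(round(x["conf"],2),w(c,x["point"],m)) for x in spot_point("ring_end",c)[:2]],[(round(x["conf"],2),w(c,x["point"],m)) for x in spot_point("pin_shoulder",c)[:2]])
cv2.imwrite("pics/c8.png",np.hstack(ims))
E
```

```text
t 16.9 pos mm [571.21 362.31 147.41] yaw 0.2176 zaxis [ 0.0016  0.     -1.    ] F [ 0.51  0.23 -0.6 ] M [ 0.056 -0.02  -0.002] open 14.45
scene head top 138 0.10791077261482515 ((568.0030517578125, 362.55377197265625), (21.666030883789062, 14.912195205688477), 10.641666412353516)
ring 318 z [0.0644 0.083  0.0855] u 584.9267798698914 v [205.754 254.791]
ring_end [(0.62, array([0.5242, 0.3529, 0.0837]))] [(0.94, array([0.5682, 0.363 , 0.0743])), (0.31, array([0.6137, 0.3718, 0.0736]))]
side head top 108 0.10875646931408872 ((569.9043579101562, 362.8141174316406), (20.49530792236328, 18.191364288330078), 13.776177406311035)
ring 185 z [0.0669 0.0846 0.0866] u 586.1843896993768 v [204.3604 253.928 ]
ring_end [(0.56, array([0.5235, 0.355 , 0.0811])), (0.32, array([0.5643, 0.3581, 0.0004]))] [(0.91, array([0.568 , 0.3623, 0.0771]))]
```

View pics/c8.png

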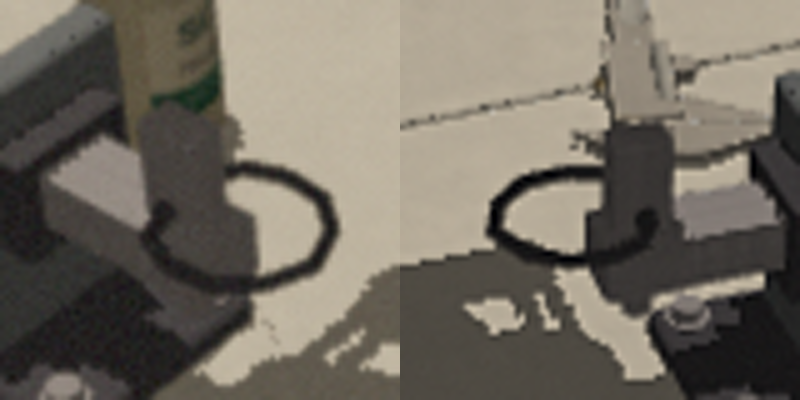

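```bash
python3 - <<'E'
from h import *
R=np.array([[np.cos(.219),np.sin(.219)],[-np.sin(.219),np.cos(.219)]])
for c in ["side","scene"]:
    d=np.load(f"{c}7.npy");P=cloud(c,d)
    U=((P[...,:2]*1000-[571.39,360.06])@R.T);Z=P[...,2]*1000-109.86
    k=(d>0)&(abs(U[...,0])<60)&(abs(U[...,1])<110)&(Z>36)
    for lo in range(36,130,8):
        q=U[k&(Z>=lo)&(Z<lo+8)]
        if len(q)>10: print(c,lo,len(q),"u",np.percentile(q[:,0],[1,99]).round(0),"v",np.percentile(q[:,1],[1,99]).round(0))
E
```

```text
side 36 97 u [-11.   8.] v [-23.  19.]
side 44 104 u [-11.   8.] v [-23.  19.]
side 52 99 u [-10.   8.] v [-24.  18.]
side 60 88 u [-10.   8.] v [-24.  23.]
side 68 39 u [-10.   6.] v [-24.  24.]
side 76 22 u [-10.  -7.] v [ 6. 23.]
side 108 321 u [-36.  34.] v [-87.  82.]
side 116 468 u [-36.  33.] v [-87.  81.]
side 124 562 u [-36.  33.] v [-87.  82.]
scene 36 204 u [-13.   6.] v [-21.  23.]
scene 44 177 u [-12.   7.] v [-19.  23.]
scene 52 179 u [-12.   7.] v [-20.  24.]
scene 60 183 u [-12.   6.] v [-22.  24.]
scene 68 186 u [-12.   7.] v [-23.  25.]
scene 76 176 u [-12.   6.] v [-23.  25.]
scene 84 137 u [-12.   6.] v [-24.  26.]
scene 92 56 u [-12.  -2.] v [-22.  26.]
scene 100 27 u [-34.  20.] v [-80.  85.]
scene 108 518 u [-38.  33.] v [-84.  87.]
scene 116 911 u [-38.  32.] v [-83.  87.]
scene 124 1111 u [-38.  28.] v [-82.  91.]
```

>>> {"api": "apply_moves", "payload": {"commands": [-2.2,-0.5,0,0,0.001,0,0,-2.0,-0.5,0,0,0,0,0,-0.2,-0.05,-3,0,0,0,0,0,0,-2.5,0,0,0,0,0,0,0,0,0,0,0]}}

```text
t: 17.82
tool_pos: [0.5242, 0.3505, 0.0876]
orientation: [3.121, 0.341, -0.007]
force: [0.1, 0.2, -0.2]
opening: 0.0005
```

```bash
echo 'r=np.array([[np.cos(.219),np.sin(.219)],[-np.sin(.219),np.cos(.219)]]);print("uv",(r@(s["tool_pos"][:2]*1000)).round(2))'>>st.py; python3 st.py
```

```text
t 17.82 pos mm [524.16 350.51  87.63] yaw 0.2175 zaxis [-0.0039 -0.0024 -1.    ] F [ 0.12  0.2  -0.23] M [ 0.047 -0.034  0.014] open 0.45
uv [587.79 228.26]
```

>>> {"api": "apply_moves", "payload": {"commands": [0.1,0.15,-1.2,0.002,-0.004,0,0,0,0,-0.5,0,0,0,0,0,0,0,0,0,0,0]}}

```text
t: 18.2
tool_pos: [0.5264, 0.3527, 0.0715]
orientation: [-3.122, -0.341, -0.004]
force: [-0.2, 0.4, 0.3]
opening: 0.0006
```

```bash
python3 st.py
```

```text
t 18.2 pos mm [526.36 352.67  71.51] yaw 0.2174 zaxis [ 2.3e-03  8.0e-04 -1.0e+00] F [-0.22  0.36  0.31] M [-0.034  0.007  0.039] open 0.59
uv [590.41 229.89]
```

>>> {"api": "apply_moves", "payload": {"commands": [0,0,-0.5,0,0.002,0,0,0,0,-0.2,0,0,0,0]}}

```text
t: 18.45
tool_pos: [0.5272, 0.3531, 0.0653]
orientation: [-3.122, -0.341, -0.003]
force: [0.3, -0.6, 0.1]
opening: 0.0003
```

```bash
python3 st.py
```

```text
t 18.45 pos mm [527.16 353.05  65.26] yaw 0.2174 zaxis [ 0.0017  0.0017 -1.    ] F [ 0.29 -0.6   0.08] M [-0.045  0.02   0.01 ] open 0.28
uv [591.27 230.09]
```

>>> {"api": "apply_moves", "payload": {"commands": [0,0,-0.25,0,0,0,0,0,0,-0.25,0,0,0,0]}}

```text
t: 18.7
tool_pos: [0.5275, 0.3532, 0.0604]
orientation: [-3.121, -0.34, -0.004]
force: [-0.4, -0.0, 1.0]
opening: 0.0008
```

```bash
python3 st.py
```

```text
t 18.7 pos mm [527.46 353.18  60.38] yaw 0.2173 zaxis [ 0.0023  0.002  -1.    ] F [-0.35 -0.02  1.01] M [-0.03   0.041 -0.05 ] open 0.84
uv [591.59 230.16]
```

>>> {"api": "apply_moves", "payload": {"commands": [0,0,-0.25,0,0,0,0,0,0,-0.25,0,0,0,0]}}

```text
t: 18.95
tool_pos: [0.5275, 0.3533, 0.0554]
orientation: [-3.121, -0.34, -0.004]
force: [-0.8, 0.7, 1.8]
opening: 0.0002
```

```bash
python3 st.py
```

```text
t 18.95 pos mm [527.5  353.28  55.39] yaw 0.2173 zaxis [ 0.0025  0.0022 -1.    ] F [-0.84  0.68  1.82] M [-0.038  0.188  0.036] open 0.2
uv [591.65 230.24]
```

>>> {"api": "apply_moves", "payload": {"commands": [0,0,-0.3,0,0,0,0,0.05,0.01,-0.3,0,0,0,0]}}

```text
t: 19.2
tool_pos: [0.5284, 0.3535, 0.0495]
orientation: [-3.121, -0.341, -0.006]
force: [-1.0, -0.8, 2.1]
opening: 0.0005
```

```bash
python3 st.py
```

```text
t 19.2 pos mm [528.38 353.55  49.52] yaw 0.2174 zaxis [ 0.0033  0.0025 -1.    ] F [-1.03 -0.8   2.06] M [-0.051  0.058 -0.01 ] open 0.52
uv [592.57 230.31]
```

>>> {"api": "apply_moves", "payload": {"commands": [0.1,0.02,-0.35,-0.002,0.003,0,0,0.1,0.02,-0.35,0,0,0,0]}}

```text
t: 19.45
tool_pos: [0.5306, 0.354, 0.0421]
orientation: [-3.123, -0.341, -0.001]
force: [0.4, -0.3, 1.4]
opening: 0.0005
```

```bash
python3 st.py
```

```text
t 19.45 pos mm [530.59 353.98  42.06] yaw 0.2174 zaxis [ 3.e-04  5.e-04 -1.e+00] F [ 0.44 -0.33  1.43] M [ 0.008 -0.096  0.031] open 0.47
uv [594.82 230.26]
```

>>> {"api": "apply_moves", "payload": {"commands": [0.15,0.03,-0.35,0,0,0,0,0.15,0.03,-0.35,0,0,0,0]}}

```text
t: 19.7
tool_pos: [0.5342, 0.3547, 0.0346]
orientation: [-3.122, -0.341, -0.002]
force: [1.6, 0.2, 1.3]
opening: 0.0005
```

```bash
python3 st.py
```

```text
t 19.7 pos mm [534.24 354.69  34.57] yaw 0.2173 zaxis [ 1.1e-03  7.0e-04 -1.0e+00] F [1.59 0.17 1.3 ] M [ 0.011 -0.134  0.007] open 0.45
uv [598.54 230.16]
```

>>> {"api": "apply_moves", "payload": {"commands": [0.1,0.02,-0.3,0,0,0,0,0.1,0.02,-0.3,0,0,0,0,0,0,0,0,0,0,0]}}

```text
t: 20.08
tool_pos: [0.5355, 0.3547, 0.0269]
orientation: [3.123, 0.34, -0.002]
force: [-0.9, 0.9, 0.6]
opening: 0.0007
```

```bash
python3 st.py;  python3 - <<'E'
from h import *
ims=[]
for c in ["scene","side"]:
    m=camera_model(c);K=np.array(m["intrinsics"]);p,d=read_camera(c)
    q=np.array(m["R"])@[.56,.3615,.07]+np.array(m["t"]);u,v=(K@q/q[2])[:2].astype(int)
    ims.append(cv2.resize(p[v-40:v+40,u-40:u+40],(400,400),interpolation=2))
cv2.imwrite("pics/c9.png",np.hstack(ims))
E
```

```text
t 20.07 pos mm [535.54 354.71  26.88] yaw 0.2172 zaxis [-1.e-03 -2.e-04 -1.e+00] F [-0.91  0.91  0.58] M [0.029 0.038 0.015] open 0.72
uv [599.81 229.89]
```

View pics/c9.png

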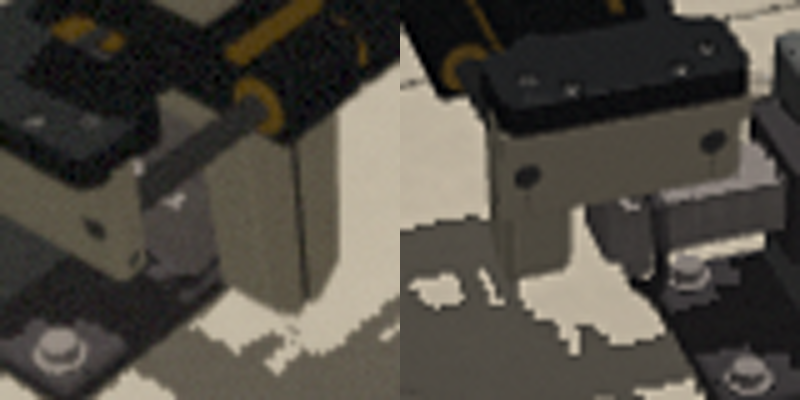

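>>> {"api": "apply_moves", "payload": {"commands": [-2,-0.4,0,0,0,0,0,-2,-0.4,1,0,0,0,0,-2,-1,4,0,0,0,0,-2,-4,5,0,0,0,0,-2,-5,3,0,0,0,0,0,-5,0,0,0,0,0,0,0,0,0,0,0,0]}}

```text
t: 21.05
tool_pos: [0.4339, 0.1957, 0.159]
orientation: [3.122, 0.344, 0.006]
force: [-0.4, 0.0, 0.3]
opening: 0.0004
```

```bash
python3 st.py;  python3 - <<'E'
from h import *
np.set_printoptions(precision=4,suppress=True)
ims=[]
R=np.array([[np.cos(.219),np.sin(.219)],[-np.sin(.219),np.cos(.219)]])
for c in ["scene","side"]:
    m=camera_model(c);K=np.array(m["intrinsics"]);p,d=read_camera(c)
    q=np.array(m["R"])@[.57,.3615,.07]+np.array(m["t"]);u,v=(K@q/q[2])[:2].astype(int)
    ims.append(cv2.resize(p[v-40:v+40,u-40:u+40],(400,400),interpolation=2))
    P=cloud(c,d,m);X,Y,Z=P[...,0],P[...,1],P[...,2]
    k=(Z>.103)&(Z<.115)&(np.hypot(X-.569,Y-.362)<.016)
    print(c,"head top",k.sum(),np.median(Z[k]),cv2.minAreaRect(P[k][:,:2].astype(np.float32)*1000))
    r=spot_point("ring_end",c);print([(round(x["conf"],2),w(c,x["point"],m),R@w(c,x["point"],m)[:2]*1000) for x in r[:2]])
    U=(P[...,:2].reshape(-1,2)@R.T).reshape(480,640,2)*1000
    k=(abs(U[...,0]-634.5)<7)&(abs(U[...,1]-229.8)<32)&(Z>.028)&(Z<.052);print("low wire pts",k.sum(),np.percentile(Z[k],[2,98]) if k.sum() else "")
    k=(U[...,0]<618)&(U[...,0]>575)&(abs(U[...,1]-229.8)<32)&(Z>.03)&(Z<.1);print("ring still out pts",k.sum())
    for b in ["stand","oil_bottle","spanner_13","bolt_m8"]:
        print(b,[(round(x["conf"],2),w(c,x["point"],m)) for x in spot_point(b,c)[:1]])
cv2.imwrite("pics/c10.png",np.hstack(ims))
E
```

```text
t 21.05 pos mm [433.92 195.73 158.97] yaw 0.2193 zaxis [ 3.6e-03 -1.0e-04 -1.0e+00] F [-0.43  0.    0.3 ] M [-0.008 -0.017 -0.006] open 0.41
uv [466.08  96.79]
scene head top 136 0.1079354556155286 ((568.8610229492188, 361.9698181152344), (23.96014976501465, 14.825119018554688), 9.924863815307617)
[(0.74, array([0.6116, 0.3738, 0.0738]), array([678.1783, 231.9976])), (0.51, array([0.5704, 0.3625, 0.0394]), array([635.5643, 229.8771]))]
low wire pts 65 [0.0342 0.0507]
ring still out pts 0
stand [(0.79, array([ 0.5759,  0.2085, -0.0018]))]
oil_bottle [(0.66, array([0.6905, 0.3026, 0.0023]))]
spanner_13 [(0.67, array([0.4104, 0.2791, 0.0001]))]
bolt_m8 [(0.48, array([0.4444, 0.0793, 0.0025]))]
side head top 109 0.10833939678304944 ((570.2332153320312, 362.5721435546875), (20.059146881103516, 16.798913955688477), 9.412430763244629)
[(0.49, array([0.5719, 0.3658, 0.0369]), array([637.6768, 232.8484]))]
low wire pts 38 [0.037  0.0512]
ring still out pts 0
stand [(0.9, array([0.5765, 0.208 , 0.0009]))]
oil_bottle []
spanner_13 [(0.73, array([ 0.4179,  0.2765, -0.0007]))]
bolt_m8 [(0.68, array([ 0.4381,  0.08  , -0.0015]))]
```

View pics/c10.png

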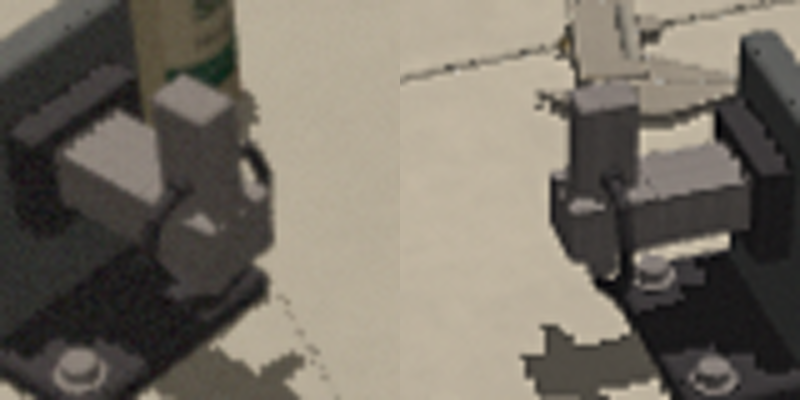

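```bash
python3 -c "
from plant import *
print(close_job())"
```

```text
the job is handed in; nothing more can be done
None
```

The pin is seated in the hitch bar with its ring snapped shut round the bar, and I handed the job in at about 21.6 s.

- **First grasp:** it closed on air, because the real fingertips sit about 23 mm above the reported TCP. I found this in the side and scene pictures, corrected for it, and gripped the head on the next try. The pin and stand had not moved.
- **Insertion:** I took the hole's place from the wrist picture. The pin went in on the first careful descent with no contact on the bar top, so no feeling along the bar was needed. The shoulder met the bar at the expected height. I pressed until the force reading was 4–6 N, then released.
- **Ring:** I pressed its end down with closed fingers, following it inward, at about 2–3 N. The force dropped away when it snapped shut.

**Last checks:**
- **Head:** its top is at 108 mm in both cameras, where about 109 mm means fully home. Its yaw is about 10°, against the bar's 12.5°.
- **Ring end:** the networks put it at 37–39 mm above the bench, straight below the pin, and the lowest wire depth points are at 34–37 mm. Fully shut would be 35.5 mm.
- **Ring clear of the front:** no ring points are left in front of the bar's end.
- **Robot:** it stands clear of everything.
- **Other things:** the stand, spanner and bolt are where they were, to within what the cameras can tell.

**Disagreements:** the scene camera's top-ranked ring-end report was a false hit at the bush; its second guess agreed with the picture. The side camera missed the oil bottle in the last look, but the scene camera found it in place.

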